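# Clamp a reagent bottle on a bench shaker and lock the bar with its thumb wedge

### The arm

A 6-joint arm with a two-finger parallel gripper is mounted at the origin on the work surface. World frame = base frame: x ahead of the robot, y to its left, z up, the work surface at z = 0. Lengths are in m, angles in rad, forces in N, time in s.
With the tool pointing down it reaches from about 0.425 to 0.95 m from the base axis. Payload 14.7 kg.
Tool frame: the origin (TCP) lies at the very end of the fingers, on their centre line; the grasp point (between the pads) lies 19 mm behind it (grasp_offset is the distance from the TCP to the grasp point, in m); z points along the fingers, y is the line along which they close (so a half turn about z gives the same grasp; the last joint's range is limited). The gripper opens to 85 mm and grips with 20 to 120 N. Pads are 22 mm wide; open, the fingers measure 114 mm over their backs; the gripper's body (76 mm by 85 mm) begins 54 mm behind the grasp point. The pads swing forward as they close: fully open they stand 13 mm farther back than shut.
Start: joints at [-1.301, 0.48, 1.596, -0, 1.065, -0.047], TCP at [0.203, -0.618, 0.231] pointing down, gripper open.
Joint ranges: [-2.75, 2.75], [-0.82, 2.05], [0.23, 2.67], [-1.56, 4.7], [0.09, 2.69], [-2.92, 2.92]. Speed limits (rad/s): [1.89, 1.89, 2.39, 3.01, 3.01, 3.01].

### API

Orientations are given as a 3x3 rotation matrix whose columns are the frame's x, y, z axes.
In Python, from cell import * gives the robot as it stands. The module is installed in compiled form; this text tells all that it offers.
- The arm moves only by the tool play_rows, never from a script. Its argument "commands" is a list that holds one entry, the list of rows, each a list of 5 numbers: the closure, from 0 (fully open) to 1 (shut), then the shift along the tool's x, y, z in m, then the turn about the tool's z in degrees. In form: [[[claw, tx, ty, tz, roll], ...]]. A call has 1 to 5 rows; each row shifts and turns the commanded pose from where the row before left it, along the tool's axes as they then stand; what a row does not reach is not made up. A row lasts 1/10 s, in which the tool goes at most 50 mm and 8.59 degrees, less where a joint would pass 70% of its speed; a pose out of reach is approached as far as the arm can. A call with a gripper value outside its range is refused whole. The fingers move at their own pace and stop on an object; "grip_force" is the grip in N (left out, the last holds). Time passes only in rows, so rows that do not move let the fingers close. It gives the time, the measured TCP pose, the force, the opening and the grip force at its end, in the units of the state.
- observe(): the state, without advancing time (a new reading comes with each control period).
- read_camera(name): name is "scene" or "top"; returns the picture (384x512x3 uint8, red, green, blue); there is no depth.
- camera_info(name): a dict with "camera_matrix" (3x3 intrinsics, pixels), "xyz" and "orientation" of the camera in the world. Camera axes: x right, y down, z forward; pixel columns grow to the right and rows downward; lengths in m; the calibration is good to about 2 mm. A picture is of the moment at which its call begins. camera_info takes no time and is no camera call.
- hand_in(): hands the job in; it is judged then, once.
Trained networks look in the newest picture that a camera, given by its name, has taken for a name from the list of things; names that differ only in an ending like _2 or _b are one class to them, and where a whole thing is asked for, a point or a joint stands for the part that bears it (a point fixed in the world has none). Each returns a list of dicts, best first, with "conf" (0 to 1); they miss things now and then, are a little off and sometimes report something else, mostly with a low value. They report only what shows in the picture. A call takes as long as a camera call.
- boxes_of(camera, target): "pixel" ([row, column] in pixels, amid what is visible of it).
The state is a dict: "t": time; "joint_positions": joint angles; "joint_vel": joint speeds; "effort": joint torques, N m; "eef_pos": TCP position; "orientation": TCP orientation; "contact_force": force on the tool from outside, world axes, zero at the start; "wrist_torque": the same for the moment, N m; "gripper_width": opening from 0.0 (shut) to 1.0 (fully open); "grasp_force": force on a finger pad.
Only numpy, scipy, OpenCV 4.12 (cv2) and the standard library are available. Lean on these libraries where they do the work, as an engineer would, in place of code of your own. Each camera call takes 0.05 s, during which the arm holds its last target. There are 200 camera calls.

### The job

Get the shaker ready to run: slide the clamping bar back until it holds the bottle snugly against the rear fence, then push the thumb wedge along its ramp, firmly but not brutally, until it jams the bar fast. The bottle is glass, so squeeze it only gently and keep it upright; leave the wedge loose until the bar is home, and leave the other things on the bench alone.

Things in the scene. Friction and masses are not known exactly. Their poses are not given: they have to be found in the camera images.
- shaker: Fixed bench shaker, parked, with a flat 290 x 330 mm clamping tray. Origin on the bench under its middle; x runs from its front (control panel, nearest the robot) to its rear, y to its left, z up. A rubber mat on the tray, top 96 mm above the origin. Rails along both sides, tops 112 mm up; the rear fence is a steel plate, top 140 mm up.
- fence_face (a point): Middle of the rear fence's front face, the face the bottle must rest on: 112 mm behind the shaker's origin along its x, 120 mm above the bench. Axes as the shaker's.
- clamp_bar (a joint): Travel of the clamping bar towards the fence, m: 0 in front (bar face 162 mm from the fence), 0.140 at most; 0.108 with the bottle between bar and fence. An aluminium bar across the tray, 26 mm tall (10 to 36 mm above the mat), 8 mm thick, free front face 200 mm long, to be pushed anywhere along it. Slides along shaker x on 0.8 N and carries the wedge along.
- bar_face (a point): Middle of the bar's rear face (the face that meets the bottle), 23 mm above the mat, 119 mm above the bench; the front face that is pushed lies 8 mm before it. Moves with the bar; axes as the shaker's. The bar's end blocks top out 124 mm (right) and 132 mm (left, over the rail) above the bench; the ramp cheek beside the wedge 123 mm.
- thumb_wedge (a joint): Travel of the thumb wedge along its ramp on the bar, m: 0 loose, 0.050 at most. A steel wedge, 79 mm long, 6 degree taper, on the bar's left end outside the left rail; pushed along shaker +x it drives in between the bar's sloping cheek and the rail's strip. Slides on 0.5 N, then binds somewhere from 0.008 to 0.043, as the strip is set: felt, not seen. From there the push rises some 7 N per mm.
- wedge_tab (a point): Middle of the pushing (front) face of the wedge's upright thumb tab: 16 mm wide, 14 mm thick along x, standing from 27 to 58 mm above the mat (top 154 mm above the bench, this point 140 mm). Nothing stands before it; push along shaker +x. A push of 12 to 18 N jams it well and it stays when let go; over 25 N overdrives it. Moves with the wedge; axes as the shaker's.
- bottle: Small amber glass reagent bottle with a black cap, upright on the mat between bar and fence, loose: 54 mm diameter, 82 mm tall, 150 to 310 g. Pushed by the bar it slides on the mat on 1 to 3 N until it meets the fence; 5 to 10 N of push on the bar then seats it well, a squeeze over 20 N may crack it. Origin at the centre of its underside, z up.
- spare_jar: Bystander: clear stoppered glass jar, 60 mm diameter, 90 mm tall, on the bench to the right. Origin at the centre of its underside.
- beaker: Bystander: empty glass beaker, 68 mm diameter, 85 mm tall, on the bench to the right. Origin at the centre of its underside.
- spatula: Bystander: double-ended steel laboratory spatula, 190 mm long, 14 mm wide, 5 mm thick, lying on the bench to the left. Origin at its middle, on the bench.

How it is judged:
By the outcome, as a careful person would: the job done as asked, in the order asked, and still so for the second after the job is handed in, with the robot touching nothing.
It also fails if it takes over 64 s, if anything falls off the work surface, if the arm or the gripper's body presses on something with over 40 N, if the wrist force passes 120 N, or if a joint passes its speed limit or range.

## Working session

There is one attempt and no reset: what is moved stays moved. The work goes in short steps, Python scripts to look and compute and a tool call to move; the robot and the scene stay as the last step left them, time stands still between calls to the robot, and variables do not carry over. Pictures are saved under pics/ and viewed, at most 10 in all, crops included, and the job is handed in when it is done.

Besides the shell and the picture viewer there is one more tool, called after "Emit:" in YAML: its name, and indented under it one key for each argument. play_rows: Moves the arm, as the interface text tells. Its arguments: {"type":"object","properties":{"commands":{"type":"array","items":{"type":"array","items":{"type":"array","items":{"type":"number"}}}},"grip_force":{"type":"number"}},"required":["commands"]}

```bash
mkdir -p pics
python3 - <<'E'
from cell import *
import cv2,numpy as np
for c in("scene","top"):
    im=read_camera(c);cv2.imwrite(f"pics/{c}0.png",im[:,:,::-1])
    i=camera_info(c);print(c,np.round(i["camera_matrix"],1).tolist(),np.round(i["xyz"],4),np.round(i["orientation"],4).tolist())
    for t in("shaker","clamp_bar","bar_face","thumb_wedge","wedge_tab","bottle"):
        print(t,[(np.round(d["pixel"],1).tolist(),round(d["conf"],2)) for d in boxes_of(c,t)][:3])
s=observe();print({k:np.round(s[k],3).tolist() for k in s})
E
```

```text
scene [[402.2, 0.0, 261.1], [0.0, 402.2, 194.8], [0.0, 0.0, 1.0]] [0.9868 0.5452 1.035 ] [[-0.8182, 0.4555, -0.3508], [0.5748, 0.6575, -0.487], [0.0088, -0.6002, -0.7998]]
shaker [([203.9, 245.6], 0.79)]
clamp_bar [([128.2, 178.2], 0.72), ([191.9, 277.8], 0.62)]
bar_face [([193.0, 279.8], 0.83), ([187.0, 316.4], 0.47)]
thumb_wedge [([185.6, 314.4], 0.64)]
wedge_tab [([191.9, 313.6], 0.48), ([190.5, 281.4], 0.16)]
bottle [([203.8, 232.5], 0.58)]
top [[366.6, 0.0, 249.7], [0.0, 366.6, 194.5], [0.0, 0.0, 1.0]] [ 0.4555 -0.0255  1.193 ] [[0.0149, -0.9944, 0.1043], [-0.9999, -0.015, -0.0008], [0.0023, -0.1042, -0.9945]]
shaker [([179.9, 254.1], 0.83), ([200.5, 230.7], 0.73)]
clamp_bar [([203.7, 225.9], 0.7)]
bar_face [([204.8, 221.3], 0.58)]
thumb_wedge []
wedge_tab [([159.0, 251.4], 0.4)]
bottle [([159.2, 251.6], 0.53), ([181.0, 255.3], 0.29)]
{'t': 0.7, 'joint_positions': [-1.301, 0.48, 1.596, 0.0, 1.065, -0.047], 'joint_vel': [-0.001, 0.0, -0.001, -0.002, 0.002, -0.001], 'effort': [-0.002, -95.027, -43.058, 0.0, 0.001, -0.0], 'eef_pos': [0.203, -0.618, 0.231], 'orientation': [[0.95, 0.311, 0.0], [0.311, -0.95, -0.0], [0.0, 0.0, -1.0]], 'contact_force': [0.696, 0.353, -0.37], 'wrist_torque': [-0.05, -0.023, 0.029], 'grasp_force': 0.0, 'gripper_width': 0.999}
```

View pics/top0.png

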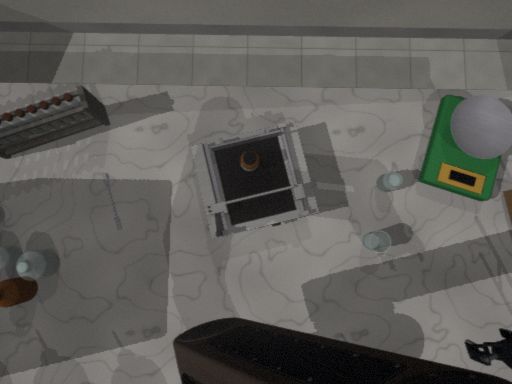

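View pics/scene0.png

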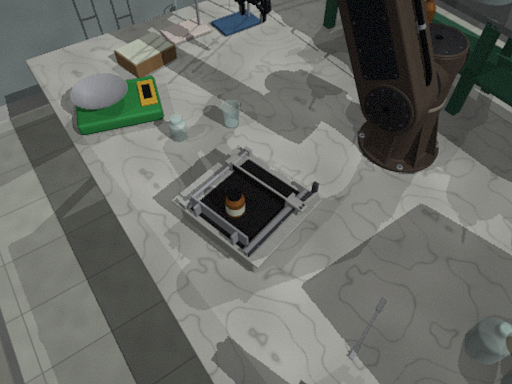

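The shaker sits at about (col 252, row 180) in the top view. The bar runs from (210,208) to (303,190), and the bottle is at (250,160). In the scene view the wedge tab is the dark upright at (314,187). I'll enlarge both views.

Run:
```python
import cv2
a=cv2.imread("pics/top0.png")[115:245,185:350];cv2.imwrite("pics/t1.png",cv2.resize(a,None,fx=4.6,fy=4.6,interpolation=cv2.INTER_CUBIC))
a=cv2.imread("pics/scene0.png")[140:275,165:330];cv2.imwrite("pics/s1.png",cv2.resize(a,None,fx=4.4,fy=4.4,interpolation=cv2.INTER_CUBIC))
```

```text
(no output)
```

View pics/t1.png

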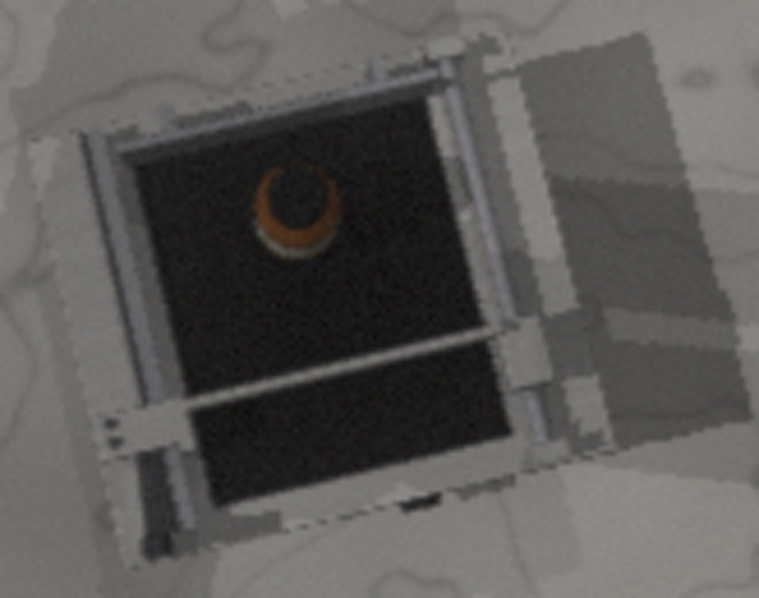

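View pics/s1.png

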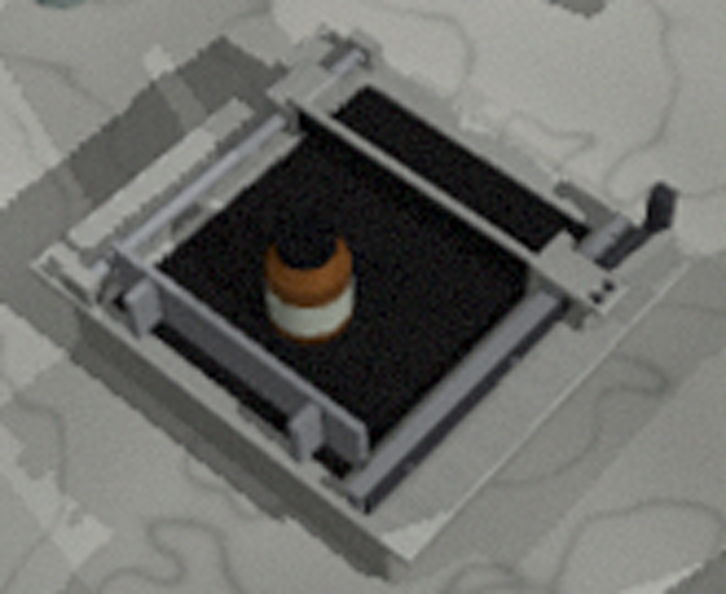

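The crops show the bar's top edge running from (190,405) to (498,330) in the top crop. The wedge tab top is at about (160,545), the fence top runs from (125,150) to (440,78), and the bottle cap is at (300,195). The tray mat is clear in front of the bar.

```bash
cat > h.py <<'E'
from cell import *
import numpy as np
def ray(c,px,z):
    i=camera_info(c);d=i["orientation"]@np.linalg.solve(i["camera_matrix"],[px[0],px[1],1.]);o=np.array(i["xyz"])
    return o+d*(z-o[2])/d[2]
def T(u,v,z): return ray("top",((u+.5)/4.6-.5+185,(v+.5)/4.6-.5+115),z)
def S(u,v,z): return ray("scene",((u+.5)/4.4-.5+165,(v+.5)/4.4-.5+140),z)
E
python3 - <<'E'
from h import *
P=dict(barL=T(190,405,.132),barR=T(498,330,.132),tab=T(160,543,.154),fL=T(122,155,.14),fR=T(440,80,.14),cap=T(300,195,.178),
 railLr=T(92,135,.112),railLf=T(188,525,.112),railRr=T(450,65,.112),railRf=T(545,440,.112),
 SbarR=S(300,115,.132),SbarL=S(540,265,.132),Stab=S(663,190,.154),SfR=S(118,243,.14),SfL=S(365,432,.14),Scap=S(305,235,.178))
for k,v in P.items():print(k,np.round(v,4))
for a,b in(("barL","barR"),("fL","fR"),("railLr","railLf"),("railRr","railRf"),("SbarL","SbarR"),("SfL","SfR")):
    d=P[a]-P[b];print(a,np.degrees(np.arctan2(d[1],d[0])),np.linalg.norm(d))
E
```

```text
barL [0.5418 0.0424 0.132 ]
barR [ 0.5925 -0.1519  0.132 ]
tab [0.455  0.0575 0.154 ]
fL [0.7    0.0885 0.14  ]
fR [ 0.752  -0.1134  0.14  ]
cap [ 0.6679 -0.0251  0.178 ]
railLr [0.7195 0.1115 0.112 ]
railLf [0.4666 0.0433 0.112 ]
railRr [ 0.7701 -0.1223  0.112 ]
railRf [ 0.5243 -0.1847  0.112 ]
SbarR [ 0.5979 -0.1408  0.132 ]
SbarL [0.5409 0.0511 0.132 ]
Stab [0.4512 0.0607 0.154 ]
SfR [ 0.7535 -0.11    0.14  ]
SfL [0.7025 0.0935 0.14  ]
Scap [ 0.6672 -0.023   0.178 ]
barL 104.61283794629152 0.20077113076977882
fL 104.43174185235159 0.20857877906827751
railLr 15.106619800244596 0.26196307351115977
railRr 14.238705095627216 0.2535108228369001
SbarL 106.5584740717236 0.20019715867428287
SfL 104.05009957388928 0.2097579488202201
```

Emit:
play_rows:
  commands:
    - [[1,0,0,0,3.6],[1,0.028,-0.0285,0,0],[1,0.028,-0.0285,0,0],[1,0.028,-0.0285,0,0],[1,0.028,-0.0285,0,0]]

```text
t: 1.2
eef_pos: [0.2827, -0.4778, 0.2313]
orientation: [[0.968, 0.251, 0.0], [0.251, -0.968, -0.0], [0.0, 0.0, -1.0]]
contact_force: [0.6, 0.4, 0.6]
gripper_width: 0.146
grasp_force: 0.0
```

Emit:
play_rows:
  commands:
    - [[1,0.028,-0.0285,0,0],[1,0.028,-0.0285,0,0],[1,0.028,-0.0285,0,0],[1,0.028,-0.0285,0,0],[1,0.028,-0.0285,0,0]]

```text
t: 1.7
eef_pos: [0.3826, -0.3047, 0.2315]
orientation: [[0.968, 0.251, 0.0], [0.251, -0.968, -0.0], [0.0, 0.0, -1.0]]
contact_force: [-0.4, -0.4, 0.8]
gripper_width: -0.005
grasp_force: 0.0
```

Emit:
play_rows:
  commands:
    - [[1,0.028,-0.0285,0,0],[1,0.028,-0.0285,0,0],[1,0.028,-0.0285,0,0],[1,0.028,-0.0285,0,0],[1,0,0,0,0]]

```text
t: 2.2
eef_pos: [0.4636, -0.1642, 0.2315]
orientation: [[0.967, 0.255, 0.001], [0.255, -0.967, 0.0], [0.001, -0.0, -1.0]]
contact_force: [-0.2, 0.2, 0.0]
gripper_width: 0.001
grasp_force: 0.0
```

Emit:
play_rows:
  commands:
    - [[1,0.027,-0.027,0,0],[1,0.027,-0.027,0,0],[1,0.027,-0.027,0,0],[1,0,0,0.03,0],[1,0,0,0.03,0]]

```text
t: 2.7
eef_pos: [0.5209, -0.0683, 0.1712]
orientation: [[0.967, 0.253, 0.002], [0.253, -0.967, -0.001], [0.002, 0.001, -1.0]]
contact_force: [-0.9, 0.0, -1.1]
gripper_width: 0.0
grasp_force: 0.0
```

Run:
```python
from h import *
import cv2
a=read_camera("top");b=read_camera("scene")
f=lambda a,s:cv2.resize(np.ascontiguousarray(a[:,:,::-1]),None,fx=s,fy=s,interpolation=cv2.INTER_CUBIC)
cv2.imwrite("pics/m1.png",np.hstack([f(a[115:245,185:315],3),f(b[140:270,200:330],3)]))
print(observe()["eef_pos"])
```

```text
[ 0.51760205 -0.06852813  0.16847297]
```

View pics/m1.png

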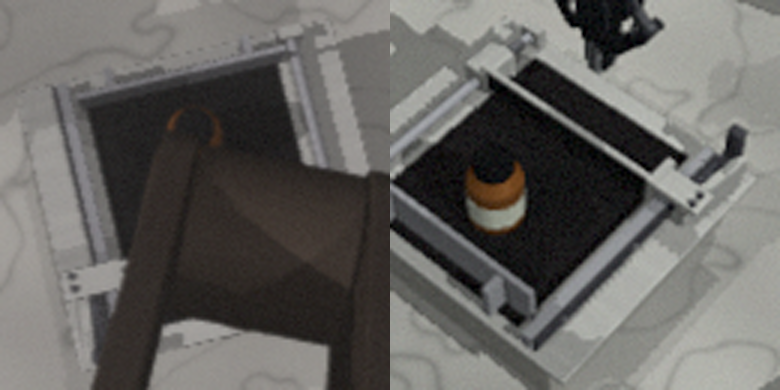

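In the picture the fingertips (600,65) hang in front of the bar, nothing is in the way, and the bottle is upright. I'll descend and push.

Emit:
play_rows:
  commands:
    - [[1,0,0,0.02,0],[1,0,0,0.02,0],[1,0,0,0.01,0],[1,0,0,0,0],[1,0,0,0,0]]

```text
t: 3.3
eef_pos: [0.5203, -0.0692, 0.1223]
orientation: [[0.968, 0.251, 0.001], [0.251, -0.968, -0.0], [0.001, 0.0, -1.0]]
contact_force: [0.0, -0.8, 1.0]
gripper_width: -0.005
grasp_force: 0.0
```

Emit:
play_rows:
  commands:
    - [[1,0.008,0,0,0],[1,0.008,0,0,0],[1,0.006,0,0,0],[1,0.004,0,0,0],[1,0.004,0,0,0]]

```text
t: 3.8
eef_pos: [0.5493, -0.0611, 0.1213]
orientation: [[0.968, 0.251, -0.0], [0.251, -0.968, -0.0], [-0.0, -0.0, -1.0]]
contact_force: [-1.1, -0.5, -0.7]
gripper_width: 0.001
grasp_force: 0.0
```

Emit:
play_rows:
  commands:
    - [[1,0.004,0,0.003,0],[1,0.004,0,0,0],[1,0.004,0,0,0],[1,0.004,0,0,0],[1,0.004,0,0,0]]

```text
t: 4.3
eef_pos: [0.5684, -0.0562, 0.1183]
orientation: [[0.968, 0.251, -0.0], [0.251, -0.968, 0.0], [-0.0, -0.0, -1.0]]
contact_force: [-1.3, 0.2, -0.0]
gripper_width: 0.002
grasp_force: 0.5
```

Emit:
play_rows:
  commands:
    - [[1,0.005,0,0,0],[1,0.005,0,0,0],[1,0.005,0,0,0],[1,0.005,0,0,0],[1,0.005,0,0,0]]

```text
t: 4.8
eef_pos: [0.5928, -0.0499, 0.1183]
orientation: [[0.968, 0.251, 0.0], [0.251, -0.968, -0.0], [0.0, 0.0, -1.0]]
contact_force: [-2.0, -0.5, 0.1]
gripper_width: 0.003
grasp_force: 0.5
```

Emit:
play_rows:
  commands:
    - [[1,0.004,0,0,0],[1,0.004,0,0,0],[1,0.004,0,0,0],[1,0.003,0,0,0],[1,0.002,0,0,0]]

```text
t: 5.3
eef_pos: [0.6092, -0.0456, 0.1183]
orientation: [[0.968, 0.251, 0.0], [0.251, -0.968, 0.0], [0.0, 0.0, -1.0]]
contact_force: [-1.1, -1.2, 0.5]
gripper_width: 0.001
grasp_force: 0.4
```

Emit:
play_rows:
  commands:
    - [[1,0.003,0,0,0],[1,0.003,0,0,0],[1,0.003,0,0,0],[1,0.002,0,0,0],[1,0.002,0,0,0]]

```text
t: 5.8
eef_pos: [0.6216, -0.0424, 0.1183]
orientation: [[0.968, 0.251, 0.0], [0.251, -0.968, -0.0], [0.0, 0.0, -1.0]]
contact_force: [-0.4, -0.9, 0.3]
gripper_width: -0.001
grasp_force: 0.4
```

Emit:
play_rows:
  commands:
    - [[1,0.002,0,0,0],[1,0.002,0,0,0],[1,0.002,0,0,0],[1,0.002,0,0,0],[1,0.002,0,0,0]]

```text
t: 6.3
eef_pos: [0.6312, -0.0399, 0.1183]
orientation: [[0.968, 0.251, -0.0], [0.251, -0.968, 0.0], [-0.0, -0.0, -1.0]]
contact_force: [-2.4, -2.5, 0.2]
gripper_width: -0.002
grasp_force: 1.0
```

Emit:
play_rows:
  commands:
    - [[1,0.002,0,0,0],[1,0.002,0,0,0],[1,0.002,0,0,0],[1,0.002,0,0,0],[1,0.002,0,0,0]]

```text
t: 6.8
eef_pos: [0.6409, -0.0374, 0.1183]
orientation: [[0.968, 0.251, -0.0], [0.251, -0.968, -0.0], [-0.0, -0.0, -1.0]]
contact_force: [-1.9, -1.1, 0.6]
gripper_width: -0.001
grasp_force: 1.0
```

Emit:
play_rows:
  commands:
    - [[1,0.0015,0,0,0],[1,0.0015,0,0,0],[1,0.0015,0,0,0],[1,0.0015,0,0,0],[1,0.001,0,0,0]]

```text
t: 7.3
eef_pos: [0.6477, -0.0356, 0.1183]
orientation: [[0.968, 0.251, 0.0], [0.251, -0.968, -0.0], [0.0, 0.0, -1.0]]
contact_force: [-2.2, -2.1, 0.0]
gripper_width: 0.0
grasp_force: 1.0
```

Emit:
play_rows:
  commands:
    - [[1,0.001,0,0,0],[1,0.001,0,0,0],[1,0.001,0,0,0]]

```text
t: 7.6
eef_pos: [0.6505, -0.0349, 0.1183]
orientation: [[0.968, 0.251, -0.0], [0.251, -0.968, -0.0], [-0.0, 0.0, -1.0]]
contact_force: [-2.4, -2.1, 0.4]
gripper_width: -0.001
grasp_force: 1.0
```

Emit:
play_rows:
  commands:
    - [[1,0.001,0,0,0],[1,0.001,0,0,0],[1,0.001,0,0,0]]

```text
t: 7.9
eef_pos: [0.6534, -0.0341, 0.1183]
orientation: [[0.968, 0.251, 0.0], [0.251, -0.968, -0.0], [0.0, 0.0, -1.0]]
contact_force: [-1.4, -2.5, 0.0]
gripper_width: -0.002
grasp_force: 0.9
```

Emit:
play_rows:
  commands:
    - [[1,0.001,0,0,0],[1,0.0005,0,0,0],[1,0.0005,0,0,0]]

```text
t: 8.2
eef_pos: [0.6554, -0.0336, 0.1183]
orientation: [[0.968, 0.251, 0.0], [0.251, -0.968, 0.0], [0.0, -0.0, -1.0]]
contact_force: [-1.0, -1.2, 0.7]
gripper_width: 0.002
grasp_force: 0.9
```

Emit:
play_rows:
  commands:
    - [[1,0.0005,0,0,0],[1,0.0005,0,0,0]]

```text
t: 8.4
eef_pos: [0.6563, -0.0334, 0.1183]
orientation: [[0.968, 0.251, 0.0], [0.251, -0.968, -0.0], [0.0, 0.0, -1.0]]
contact_force: [-0.8, -1.8, -0.0]
gripper_width: 0.004
grasp_force: 0.9
```

Emit:
play_rows:
  commands:
    - [[1,0.0005,0,0,0],[1,0.0005,0,0,0],[1,0.0005,0,0,0]]

```text
t: 8.7
eef_pos: [0.6571, -0.0332, 0.1183]
orientation: [[0.968, 0.251, -0.001], [0.251, -0.968, -0.0], [-0.001, -0.0, -1.0]]
contact_force: [-6.7, -3.9, 5.5]
gripper_width: 0.001
grasp_force: 4.2
```

Emit:
play_rows:
  commands:
    - [[1,0.0005,0,0,0],[1,0.0005,0,0,0],[1,0,0,0,0]]

```text
t: 9.0
eef_pos: [0.6572, -0.0331, 0.1182]
orientation: [[0.968, 0.251, -0.003], [0.251, -0.968, -0.0], [-0.003, -0.0, -1.0]]
contact_force: [-10.9, -6.1, 7.5]
gripper_width: 0.001
grasp_force: 6.1
```

Emit:
play_rows:
  commands:
    - [[1,0.0005,0,0,0],[1,0.0005,0,0,0],[1,0,0,0,0]]

```text
t: 9.3
eef_pos: [0.6572, -0.0331, 0.1182]
orientation: [[0.968, 0.251, -0.005], [0.251, -0.968, -0.001], [-0.005, -0.001, -1.0]]
contact_force: [-16.9, -7.9, 11.5]
gripper_width: -0.002
grasp_force: 9.0
```

The bar is seated. That push reached about 18 N, so I'm backing off now.

Emit:
play_rows:
  commands:
    - [[1,-0.001,0,0,0],[1,-0.001,0,0,0],[1,-0.002,0,0,0],[1,-0.005,0,0,0],[1,-0.01,0,0,0]]

```text
t: 9.8
eef_pos: [0.6414, -0.0372, 0.1183]
orientation: [[0.968, 0.252, 0.001], [0.252, -0.968, 0.0], [0.001, 0.0, -1.0]]
contact_force: [0.4, 0.2, 1.0]
gripper_width: 0.001
grasp_force: 0.0
```

Emit:
play_rows:
  commands:
    - [[1,-0.02,0,-0.01,0],[1,-0.01,0,-0.03,0],[1,0,0,-0.04,0],[1,0,0,-0.04,0],[1,0,0,0,0]]

```text
t: 10.3
eef_pos: [0.6144, -0.0452, 0.2438]
orientation: [[0.968, 0.251, 0.008], [0.251, -0.968, -0.001], [0.008, 0.003, -1.0]]
contact_force: [1.4, 0.0, -0.6]
gripper_width: -0.001
grasp_force: 0.0
```

Run:
```python
from h import *
import cv2
b=read_camera("scene");cv2.imwrite("pics/s2.png",cv2.resize(np.ascontiguousarray(b[140:275,165:330,::-1]),None,fx=4.4,fy=4.4,interpolation=cv2.INTER_CUBIC))
for t in ("wedge_tab","bottle"): print([(np.round(d["pixel"],1).tolist(),round(d["conf"],2)) for d in boxes_of("scene",t)][:3])
print(observe()["eef_pos"])
```

```text
[([328.8, 367.8], 0.57)]
[([207.0, 224.3], 0.87)]
[ 0.61162531 -0.04483945  0.23805206]
```

View pics/s2.png

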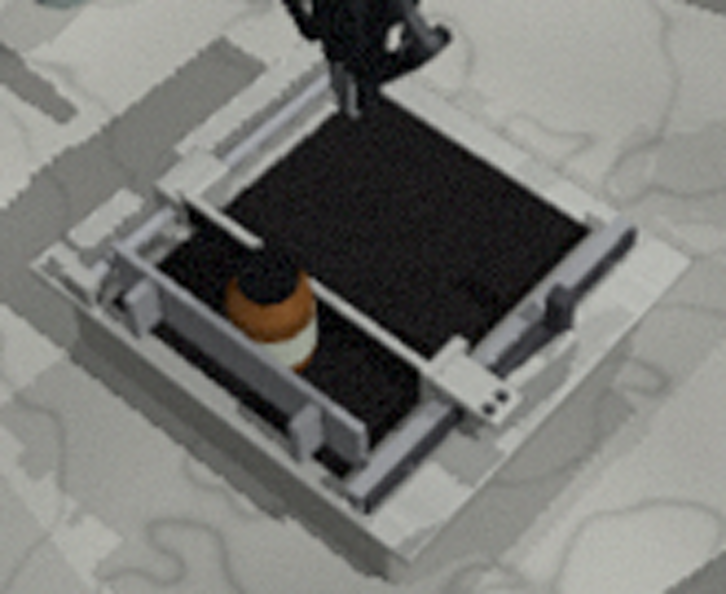

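The bottle stands upright, held between bar and fence. The tab top is at crop pixel (560,292) and nothing stands in front of it.

Run:
```python
from h import *
p=S(560,292,.154);u=np.array([.968,.251]);q=np.array([.453,.059])+.108*u;e=observe()["eef_pos"]
R=np.array([[.968,.251],[.251,-.968]])
for t in(p[:2],q):print(t,"front-contact TCP minus now in tool xy:",R.T@(t-u*.018-e[:2]))
```

```text
[0.55406901 0.08636538] front-contact TCP minus now in tool xy: [-0.04078254 -0.14145291]
[0.557544 0.086108] front-contact TCP minus now in tool xy: [-0.03748335 -0.14033154]
```

Emit:
play_rows:
  commands:
    - [[1,-0.015,-0.035,0,0],[1,-0.015,-0.035,0,0],[1,-0.015,-0.035,0,0],[1,-0.015,-0.036,0,0],[1,0,0,0,0]]

```text
t: 10.95
eef_pos: [0.5147, 0.0791, 0.2368]
orientation: [[0.967, 0.253, -0.004], [0.254, -0.967, 0.0], [-0.004, -0.001, -1.0]]
contact_force: [-0.1, -0.4, 0.2]
gripper_width: -0.0
grasp_force: 0.0
```

Emit:
play_rows:
  commands:
    - [[1,0,0,0.035,0],[1,0,0,0.035,0],[1,0,0,0.025,0],[1,0,0,0,0],[1,0,0,0,0]]

```text
t: 11.45
eef_pos: [0.5182, 0.0764, 0.1429]
orientation: [[0.968, 0.251, -0.002], [0.251, -0.968, -0.0], [-0.002, -0.0, -1.0]]
contact_force: [0.9, 0.4, 0.1]
gripper_width: 0.002
grasp_force: 0.0
```

Emit:
play_rows:
  commands:
    - [[1,0,0,0.006,0],[1,0.004,0,0,0],[1,0.004,0,0,0],[1,0.003,0,0,0],[1,0,0,0,0]]

```text
t: 11.95
eef_pos: [0.5302, 0.0795, 0.1377]
orientation: [[0.968, 0.251, 0.001], [0.251, -0.968, 0.0], [0.001, 0.0, -1.0]]
contact_force: [-0.3, 0.2, 0.0]
gripper_width: 0.001
grasp_force: 0.0
```

Run:
```python
from h import *
import cv2
b=read_camera("scene");cv2.imwrite("pics/s3.png",cv2.resize(np.ascontiguousarray(b[140:275,165:330,::-1]),None,fx=4.4,fy=4.4,interpolation=cv2.INTER_CUBIC))
print(observe()["eef_pos"])
```

```text
[0.52976975 0.07943885 0.13754354]
```

View pics/s3.png

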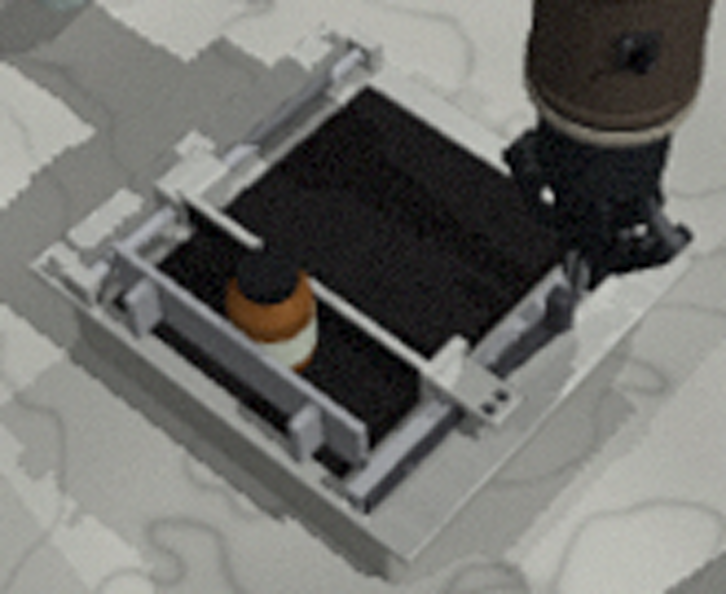

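The fingers stand just before the tab and line up with it. I'll push in 1 mm rows and watch the force.

Emit:
play_rows:
  commands:
    - [[1,0.002,0,0,0],[1,0.002,0,0,0],[1,0.002,0,0,0],[1,0.001,0,0,0],[1,0.001,0,0,0]]

```text
t: 12.5
eef_pos: [0.5372, 0.0814, 0.1373]
orientation: [[0.968, 0.251, -0.0], [0.251, -0.968, 0.0], [-0.0, -0.0, -1.0]]
contact_force: [0.1, 0.3, 0.1]
gripper_width: -0.003
grasp_force: 0.0
```

Emit:
play_rows:
  commands:
    - [[1,0.001,0,0,0],[1,0.001,0,0,0],[1,0.001,0,0,0],[1,0.001,0,0,0]]

```text
t: 12.9
eef_pos: [0.541, 0.0823, 0.1373]
orientation: [[0.968, 0.251, -0.0], [0.251, -0.968, -0.0], [-0.0, -0.0, -1.0]]
contact_force: [-0.3, -1.2, -0.1]
gripper_width: -0.003
grasp_force: 0.3
```

Emit:
play_rows:
  commands:
    - [[1,0.001,0,0,0],[1,0.001,0,0,0],[1,0.001,0,0,0]]

```text
t: 13.2
eef_pos: [0.544, 0.0831, 0.1373]
orientation: [[0.968, 0.251, 0.0], [0.251, -0.968, 0.0], [0.0, 0.0, -1.0]]
contact_force: [-1.0, -0.5, 0.1]
gripper_width: 0.0
grasp_force: 0.3
```

Emit:
play_rows:
  commands:
    - [[1,0.001,0,0,0],[1,0.001,0,0,0]]

```text
t: 13.4
eef_pos: [0.5459, 0.0836, 0.1373]
orientation: [[0.968, 0.251, 0.0], [0.251, -0.968, 0.0], [0.0, -0.0, -1.0]]
contact_force: [-1.7, -0.0, 0.4]
gripper_width: 0.003
grasp_force: 0.3
```

Emit:
play_rows:
  commands:
    - [[1,0.001,0,0,0],[1,0.001,0,0,0],[1,0.001,0,0,0]]

```text
t: 13.7
eef_pos: [0.5488, 0.0844, 0.1373]
orientation: [[0.968, 0.251, 0.0], [0.251, -0.968, 0.0], [0.0, -0.0, -1.0]]
contact_force: [-0.2, 0.2, 0.4]
gripper_width: 0.003
grasp_force: 0.3
```

Emit:
play_rows:
  commands:
    - [[1,0.001,0,0,0],[1,0.001,0,0,0],[1,0.001,0,0,0]]

```text
t: 14.0
eef_pos: [0.5517, 0.0851, 0.1373]
orientation: [[0.968, 0.251, 0.0], [0.251, -0.968, 0.0], [0.0, -0.0, -1.0]]
contact_force: [-0.9, -0.5, -0.5]
gripper_width: 0.0
grasp_force: 0.3
```

Emit:
play_rows:
  commands:
    - [[1,0.001,0,0,0],[1,0.001,0,0,0],[1,0.001,0,0,0]]

```text
t: 14.3
eef_pos: [0.5546, 0.0859, 0.1373]
orientation: [[0.968, 0.251, -0.0], [0.251, -0.968, 0.0], [-0.0, -0.0, -1.0]]
contact_force: [-1.8, -0.4, 0.2]
gripper_width: 0.001
grasp_force: 0.3
```

Emit:
play_rows:
  commands:
    - [[1,0.001,0,0,0],[1,0.001,0,0,0],[1,0.001,0,0,0]]

```text
t: 14.6
eef_pos: [0.5575, 0.0866, 0.1373]
orientation: [[0.968, 0.251, -0.0], [0.251, -0.968, -0.0], [-0.0, 0.0, -1.0]]
contact_force: [0.5, -0.2, 0.0]
gripper_width: -0.002
grasp_force: 0.3
```

Emit:
play_rows:
  commands:
    - [[1,0.001,0,0,0],[1,0.001,0,0,0],[1,0.001,0,0,0]]

```text
t: 14.9
eef_pos: [0.5602, 0.0874, 0.1373]
orientation: [[0.968, 0.251, -0.0], [0.251, -0.968, -0.0], [-0.0, -0.0, -1.0]]
contact_force: [-2.9, -3.2, 2.7]
gripper_width: -0.001
grasp_force: 2.0
```

The wedge is starting to bind, so I'm taking smaller checks.

Emit:
play_rows:
  commands:
    - [[1,0.001,0,0,0],[1,0.001,0,0,0],[1,0,0,0,0]]

```text
t: 15.2
eef_pos: [0.5613, 0.0876, 0.1372]
orientation: [[0.968, 0.251, -0.002], [0.251, -0.968, -0.0], [-0.002, -0.0, -1.0]]
contact_force: [-6.6, -4.1, 4.1]
gripper_width: 0.002
grasp_force: 3.6
```

Emit:
play_rows:
  commands:
    - [[1,0.001,0,0,0],[1,0.001,0,0,0],[1,0,0,0,0]]

```text
t: 15.5
eef_pos: [0.5624, 0.0879, 0.1371]
orientation: [[0.968, 0.251, -0.004], [0.251, -0.968, -0.001], [-0.004, -0.0, -1.0]]
contact_force: [-11.5, -5.2, 8.9]
gripper_width: -0.002
grasp_force: 6.2
```

Emit:
play_rows:
  commands:
    - [[1,0.001,0,0,0],[1,0,0,0,0],[1,0,0,0,0]]

```text
t: 15.8
eef_pos: [0.5628, 0.088, 0.137]
orientation: [[0.968, 0.251, -0.004], [0.251, -0.968, -0.001], [-0.005, -0.0, -1.0]]
contact_force: [-13.6, -6.7, 10.0]
gripper_width: -0.003
grasp_force: 7.5
```

Emit:
play_rows:
  commands:
    - [[1,-0.002,0,0,0],[1,-0.004,0,0,0],[1,-0.01,0,0,0],[1,-0.02,0,0,0],[1,-0.01,0,-0.01,0]]

```text
t: 16.3
eef_pos: [0.518, 0.0767, 0.1466]
orientation: [[0.968, 0.251, -0.003], [0.251, -0.968, -0.0], [-0.003, -0.001, -1.0]]
contact_force: [-0.2, -0.0, 0.0]
gripper_width: -0.007
grasp_force: 0.0
```

Emit:
play_rows:
  commands:
    - [[1,0,0,-0.03,0],[1,0,0,-0.04,0],[1,0,0,-0.03,0],[1,0,0,0,0],[1,0,0,0,0]]

```text
t: 16.8
eef_pos: [0.5209, 0.0771, 0.2484]
orientation: [[0.968, 0.251, 0.002], [0.251, -0.968, 0.0], [0.002, 0.0, -1.0]]
contact_force: [0.3, 0.1, -0.3]
gripper_width: -0.001
grasp_force: 0.0
```

Run:
```python
from h import *
import cv2
b=read_camera("scene");cv2.imwrite("pics/s4.png",cv2.resize(np.ascontiguousarray(b[140:275,165:330,::-1]),None,fx=4.4,fy=4.4,interpolation=cv2.INTER_CUBIC))
s=observe();print(s["eef_pos"],s["contact_force"])
```

```text
[0.52030343 0.07705548 0.2474244 ] [-0.4987576   1.28490146 -0.56519358]
```

View pics/s4.png

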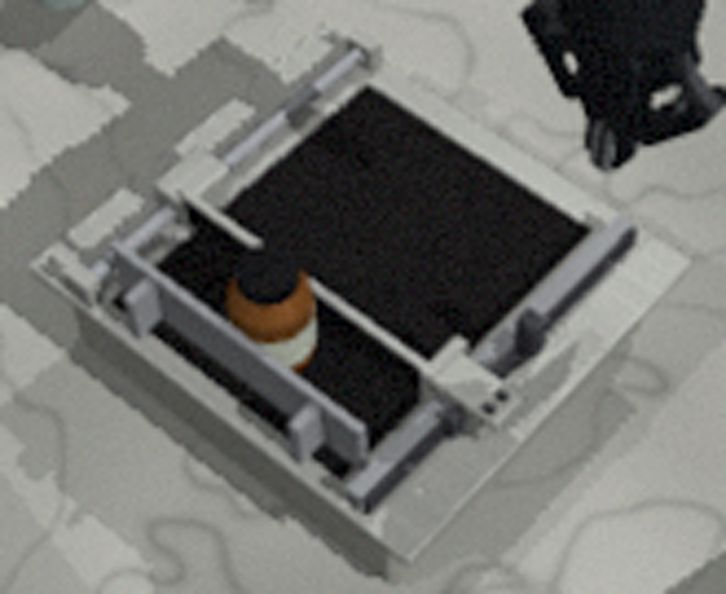

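The wedge tab has moved in, from (560,292) to (532,318) in the crop. The bar hasn't shifted, the bottle is upright against the fence, and the arm is clear.

```bash
python3 -c "
from cell import *
print(hand_in())"
```

```text
the job is handed in; nothing more can be done
None
```

I handed the job in at about 17 s: the bar holds the bottle upright against the rear fence and the wedge is jammed at about 15 N. Seating the bar briefly took about 18 N, above the 5–10 N you gave but under the 20 N crack limit, and I saw no damage.

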